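Lever up the jar mill onto its packing plate

TASK

The glaze jar mill needs packing up at the front. Pick up the long flat steel pry bar, lay it over the round-topped fulcrum block with one end under the mill's overhanging front edge, and press the other end down so that the mill's front lifts and the spring-loaded forked packing plate slides fully in under its front foot; then let the mill down onto the plate and let go of the bar. Do not push or lift the mill with the gripper itself.

Things in the scene. Friction and masses are not known exactly. Their poses are not given: they have to be found in the camera images.
- bar_mid (a point): centre (half-way up) of the pry bar: plain flat steel bar 300 long, 30 wide, 10 mm thick, 0.6 kg, ends alike, flat on the table; x along it, z up. The longest steel bar (a 160 mm one and a wooden stick are bystanders). Grip across its width at the middle, where it balances. Laid ready and let go, it tips until its tip meets the bedplate; the outer end then takes 9 to 18 N to press.
- fulcrum_top (a point): top middle of the fixed fulcrum: dark steel block 44 (x) by 60 (y) mm with a round ridge along y on top, 55 mm above the table. x is level and points to the mill, square to its front within 3 degrees; z up. The flat forked plate (140 wide, 7 thick) lies round the block; its spring housing, 18 high, is 67 to 97 mm behind the block's centre, away from the mill.
- mill_lip (a point): middle of the lower front edge of the jar mill's bedplate, 76 mm above the table, about 82 mm beyond the fulcrum's top; x points into the mill, z up. Loose grey machine, about 3.6 kg, white jar on top; bedplate 200 deep, 220 wide, 16 thick, all 215 mm high. It overhangs its front foot by 40 mm: room for the bar's end, with 11 mm of air above a bar lying level on the fulcrum.
- packer (a joint): travel of the forked packing plate towards the mill, m: under 0.01 while the mill's front foot stops it, 0.042 fully home under the foot. A spring (3 N) slides it in within 0.5 s once the foot is more than 7 mm up; pressing the bar's outer end until it nearly touches the table lifts enough. Let down on the plate, the mill's lip is about 86 mm above the table.

How it is judged:
By the outcome, as a careful person would: the job done as asked, in the order asked, and still so for the second after the job is handed in, with the robot touching nothing.
It also fails if it takes over 51 s, if anything falls off the work surface, if the arm or the gripper's body presses on something with over 40 N, if the wrist force passes 120 N, or if a joint passes its speed limit or range.

ROBOT

A 6-joint arm with a two-finger parallel gripper is mounted at the origin on the work surface. World frame = base frame: x ahead of the robot, y to its left, z up, the work surface at z = 0. Lengths are in mm, angles in rad, forces in N, time in s.
With the tool pointing down it reaches from about 350 to 775 mm from the base axis. Payload 7.3 kg.
Tool frame: the origin (TCP) lies at the very end of the fingers, on their centre line; the grasp point (between the pads) lies 19 mm behind it; z points along the fingers, y is the line along which they close (so a half turn about z gives the same grasp; the last joint's range is limited). The gripper opens to 92 mm and grips with 3 to 60 N. Pads are 19 mm wide; open, the fingers measure 130 mm over their backs; the gripper's body (75 mm by 190 mm) begins 47 mm behind the grasp point.
Start: joints at [-1.327, 0.342, 1.524, -0, 1.275, -0.146], TCP at [199.526, -485.631, 195.241] pointing down, gripper open.
Joint ranges: [-2.53, 2.53], [-0.77, 2.02], [0.04, 2.7], [-1, 4.14], [0.28, 2.66], [-3.11, 3.11]. Speed limits (rad/s): [2.57, 2.57, 3.14, 3.14, 3.14, 3.14].

INTERFACE

Orientations are given as [roll, pitch, yaw] about the fixed x, y, z axes, in that order (R = Rz(yaw) Ry(pitch) Rx(roll)).
In Python, from plant import * gives the robot as it stands.
- The arm moves only by the tool arm_command, never from a script. Its arguments are lists of equal length, an entry for each row: "gripper": the finger opening in mm, from 0 to 91.8; "dp": the shift along the tool's x, y, z in units of 25 mm (1.0 is 25 mm), a list of three; "twist": the turn about the tool's z in units of 5 degrees (1.0 is 5 degrees). A call has exactly 5 rows; each row shifts and turns the commanded pose from where the row before left it, along the tool's axes as they then stand; what a row does not reach is not made up. A row lasts 1/8 s, in which the tool goes at most 62.5 mm and 10.7 degrees, less where a joint would pass 70% of its speed; a pose out of reach is approached as far as the arm can. A call is refused whole if a number of a shift passes 1 or a number of a turn 1, either way. A call with a gripper value outside its range is refused whole. The fingers move at their own pace and stop on an object; the grip force is fixed at half the most. Time passes only in rows, so rows that do not move let the fingers close, or fill a call up. It gives the time, the measured TCP pose, the force, the opening and the grip force at its end, in the units of the state.
- get_obs(): the state, without advancing time (a new reading comes with each control period).
- capture(name): name is "scene" or "top" or "wrist"; returns the picture (400x640x3 uint8, red, green, blue); there is no depth.
- get_calibration(name): a dict with "mtx" (3x3 intrinsics, pixels), "position" and "attitude" of the camera in the world; the wrist camera has in their place "mount" (4x4, takes a point from camera to tool coordinates, whose origin is the TCP and whose axes are the flange's). Camera axes: x right, y down, z forward; pixel columns grow to the right and rows downward; lengths in mm; the calibration is good to about 2 mm. A picture is of the moment at which its call begins: read the wrist's pose just before it. get_calibration takes no time and is no camera call.
- close_job(): hands the job in; it is judged then, once.
The state is a dict: "time": time; "joint_positions": joint angles; "dq": joint speeds; "tau": joint torques, N m; "tool_pos": TCP position; "tcp_rot": TCP orientation; "contact_force": force on the tool from outside, world axes, zero at the start; "moment": the same for the moment, N m; "grip_width": finger opening in mm; "finger_force": force on a finger pad.
Only numpy, scipy, OpenCV 4.12 (cv2) and the standard library are available. Lean on these libraries where they do the work, as an engineer would, in place of code of your own. Each camera call takes 0.05 s, during which the arm holds its last target. There are 200 camera calls.

## Working session

There is one attempt and no reset: what is moved stays moved. The work goes in short steps, Python scripts to look and compute and a tool call to move; the robot and the scene stay as the last step left them, time stands still between calls to the robot, and variables do not carry over. Pictures are saved under pics/ and viewed, at most 10 in all, crops included, and the job is handed in when it is done.

Besides the shell and the picture viewer there is one more tool, called by a JSON object that holds its "op" and its "data". arm_command: Moves the arm, as the interface text tells. Its arguments: {"type":"object","properties":{"gripper":{"type":"array"},"dp":{"type":"array"},"twist":{"type":"array"}},"required":["gripper","dp","twist"]}

```bash
mkdir -p pics; ls
python3 - <<'E'
from plant import *
import cv2
for n in ("scene","top"):
    cv2.imwrite(f"pics/{n}0.png",capture(n)[:,:,::-1]); c=get_calibration(n); print(n,c)
print(get_calibration("wrist")); print(get_obs())
E
```

```text
pics
scene {'mtx': array([[394.91837752,   0.        , 319.54118117],
       [  0.        , 394.91837752, 193.78742823],
       [  0.        ,   0.        ,   1.        ]]), 'position': array([1169.60652864,  -49.61631786,  650.21372593]), 'attitude': array([-2.34138725, -0.00573082,  1.6205623 ])}
top {'mtx': array([[428.41931709,   0.        , 321.67600943],
       [  0.        , 428.41931709, 202.5966075 ],
       [  0.        ,   0.        ,   1.        ]]), 'position': array([392.50312716, -84.99999516, 947.39158274]), 'attitude': array([-2.93666825e+00, -2.10791732e-03, -1.56349584e+00])}
{'mtx': array([[286.25271771,   0.        , 315.40523295],
       [  0.        , 286.25271771, 197.7717255 ],
       [  0.        ,   0.        ,   1.        ]]), 'mount': array([[-4.12566593e-04, -9.52753573e-01, -3.03744068e-01,
         8.22917261e+01],
       [ 9.99998683e-01,  8.37676063e-05, -1.62102239e-03,
        -3.13881014e-01],
       [ 1.56987879e-03, -3.03744337e-01,  9.52752283e-01,
        -1.88928754e+02],
       [ 0.00000000e+00,  0.00000000e+00,  0.00000000e+00,
         1.00000000e+00]])}
{'time': 0.1, 'joint_positions': array([-1.32697844e+00,  3.42644072e-01,  1.52490205e+00, -2.84639874e-05,
        1.27538665e+00, -1.45996984e-01]), 'dq': array([-7.08453641e-04, -1.07444679e-03, -1.98916132e-03, -5.52187101e-05,
       -3.22321083e-04,  5.32269972e-05]), 'tau': array([ 2.40356443e-03, -4.32001519e+01, -2.44694656e+01,  7.19560822e-02,
        5.26343076e-02, -3.96990549e-05]), 'tool_pos': array([ 199.42620193, -485.22300208,  194.62592679]), 'tcp_rot': array([-3.14026283e+00, -1.68028960e-04,  3.89823066e-01]), 'contact_force': array([0.0143248 , 0.41882815, 0.678198  ]), 'moment': array([ 0.03622579,  0.06151272, -0.02286537]), 'finger_force': 0.0, 'grip_width': 91.73210002038299}
```

View pics/scene0.png

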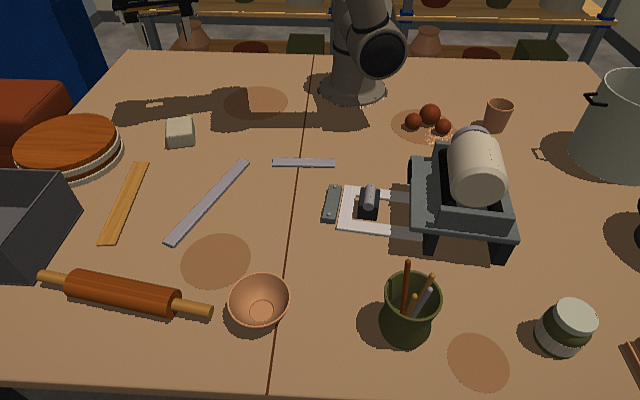

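View pics/top0.png

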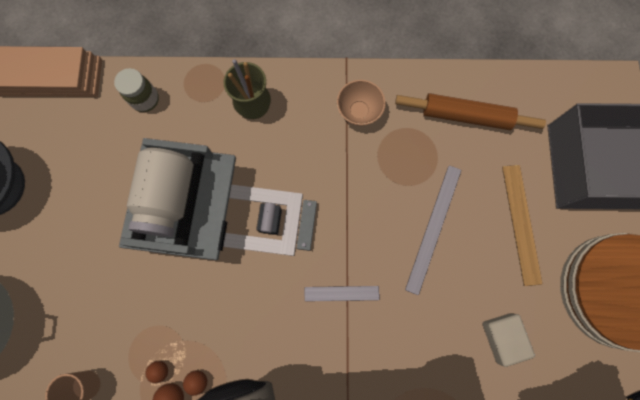

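The long bar runs (454,168)–(413,292) in the top view. The fulcrum is near (270,218), with the mill to its left (+y). I'll enlarge both and set up projection.

```bash
cat > h.py <<'E'
import numpy as np, cv2
from scipy.spatial.transform import Rotation as R
from plant import *
def cam(n,o=None):
    c=get_calibration(n)
    if n!="wrist": return c["mtx"],R.from_euler("xyz",c["attitude"]).as_matrix(),np.array(c["position"])
    o=o or get_obs(); Rt=R.from_euler("xyz",o["tcp_rot"]).as_matrix(); m=c["mount"]
    return c["mtx"],Rt@m[:3,:3],Rt@m[:3,3]+o["tool_pos"]
def ray(c,uv,z):
    K,A,p=c; d=A@np.linalg.solve(K,[uv[0],uv[1],1]); return p+d*(z-p[2])/d[2]
def pix(c,P):
    K,A,p=c; q=K@(A.T@(np.asarray(P)-p)); return q[:2]/q[2]
E
python3 - <<'E'
from h import *
im=cv2.imread("pics/top0.png")
a=cv2.resize(im[130:270,110:330],None,fx=3.6,fy=3.6,interpolation=cv2.INTER_CUBIC); cv2.imwrite("pics/topA.png",a)
c=cam("top")
hs=cv2.cvtColor(im,cv2.COLOR_BGR2HSV)
m=((hs[:,:,1]<60)&(hs[:,:,2]>100)).astype(np.uint8)
m[:, :400]=0;m[:,470:]=0;m[:160]=0;m[300:]=0
n,l,s,ct=cv2.connectedComponentsWithStats(m); k=1+s[1:,4].argmax(); print(s[k])
ys,xs=np.where(l==k); P=np.array([ray(c,(x,y),10)[:2] for x,y in zip(xs,ys)],np.float32)
print(cv2.minAreaRect(P))
cs=cam("scene")
for uv in [(165,243),(248,162)]: print(ray(cs,uv,10))
for uv in [(454,168),(413,292)]: print(ray(c,uv,10))
print("ful",ray(c,(270,217),55),ray(cs,(370,187),55))
E
```

```text
[ 405  166   56  129 1966]
((532.51025390625, -333.3603820800781), (32.170814514160156, 301.1836853027344), 68.79042053222656)
[ 673.58725991 -388.89970449   10.        ]
[ 405.3751092  -265.49626254   10.        ]
[ 670.0397991  -385.92621235   10.        ]
[ 393.19117442 -282.66850389   10.        ]
ful [546.07192434  23.39314566  55.        ] [529.42687717  33.32226835  55.        ]
```

View pics/topA.png

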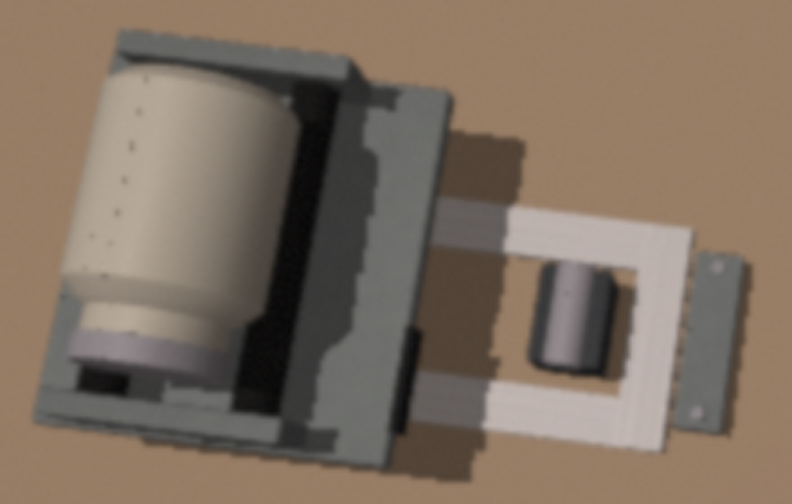

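The crop shows the ridge centre at crop (575,315), the bedplate front top edge from (452,93) to (388,467), and the plate's back edge from (692,230) to (662,450).

Run:
```python
from h import *
c=cam("top"); f=lambda u,v,z: ray(c,(u/3.6+110-.4,v/3.6+130-.4),z)
ang=lambda a,b: np.degrees(np.arctan2(*(b-a)[[1,0]]))
F=f(573,315,55); A,B=f(452,93,92),f(388,467,92); print("F",F); print("lip",A,B,(A+B)/2,np.linalg.norm(A-B),"norm ang",ang(B,A)+90)
C,D=f(692,230,7),f(662,450,7); print("plate back",C,D,np.linalg.norm(C-D),ang(D,C)+90)
H=[f(*q,18) for q in((697,252),(742,256),(722,432),(677,430))]; print("housing",np.mean(H,0))
print("plate sides",ang(f(692,230,7),f(510,208,7)),ang(f(662,450,7),f(488,428,7)))
print("ridge dir",ang(f(563,370,55),f(583,262,55))+90)
for n in("plate",): 
    h=np.mean(H,0); print("F from lip dist", ((A+B)/2-F)[:2], "house->F",(F-h)[:2], ang(h,F))
```

```text
F [545.83778343  25.99048599  55.        ]
lip [669.38971331  95.71565029  92.        ] [453.77076564 120.54305084  92.        ] [561.58023948 108.12935057  92.        ] 217.04361407227086 norm ang 83.43161560587703
plate back [608.56493759 -40.69956849   7.        ] [471.35807516 -24.77458669   7.        ] 138.1279412088702 83.37955961608549
housing [536.49702693 -53.10794083  18.        ]
plate sides 83.38397174011058 83.26008696879255
ridge dir 81.4716872224969
F from lip dist [15.74245604 82.13886458] house->F [ 9.3407565  79.09842682] 83.26511565713592
```

{"op": "arm_command", "data": {"gripper": [91,91,91,91,91], "dp": [[0.975,-0.04,0],[0.975,-0.04,0],[0.975,-0.04,0],[0.975,-0.04,0],[0.975,-0.04,0]], "twist": [0,0,0,0,0]}}

```text
time: 0.72
tool_pos: [310.9, -434.1, 194.8]
tcp_rot: [-3.141, 0.0, 0.39]
contact_force: [0.4, -0.7, 0.2]
grip_width: 90.9
finger_force: 0.0
```

{"op": "arm_command", "data": {"gripper": [91,91,91,91,91], "dp": [[0.975,-0.04,0],[0.975,-0.04,0],[0.975,-0.04,0],[0.975,-0.04,0],[0.975,-0.04,0]], "twist": [0,0,0,0,0]}}

```text
time: 1.35
tool_pos: [421.7, -383.2, 194.8]
tcp_rot: [-3.141, 0.0, 0.39]
contact_force: [-0.2, -0.6, -0.3]
grip_width: 90.9
finger_force: 0.0
```

{"op": "arm_command", "data": {"gripper": [91,91,91,91,91], "dp": [[0.975,-0.04,0],[0.975,-0.04,0],[0.975,-0.04,0],[0.975,-0.04,0],[0.975,-0.04,0]], "twist": [0,0,0,0,0]}}

```text
time: 1.98
tool_pos: [532.5, -332.3, 194.7]
tcp_rot: [-3.141, 0.001, 0.39]
contact_force: [0.2, 0.1, -0.5]
grip_width: 90.8
finger_force: 0.0
```

{"op": "arm_command", "data": {"gripper": [91,91,91,91,91], "dp": [[0,0,0.5],[0,0,0.5],[0,0,0.5],[0,0,0.5],[0,0,0.5]], "twist": [0.86,0.86,0.86,0.86,0.86]}}

```text
time: 2.6
tool_pos: [531.8, -332.6, 131.7]
tcp_rot: [-3.141, 0.001, 0.012]
contact_force: [-0.5, 0.1, 0.9]
grip_width: 90.8
finger_force: 0.0
```

{"op": "arm_command", "data": {"gripper": [91,91,91,91,91], "dp": [[0,0,0.5],[0,0,0.5],[0,0,0.5],[0,0,0.5],[0,0,0]], "twist": [0.86,0.86,0.86,0.86,0.86]}}

```text
time: 3.22
tool_pos: [531.1, -332.1, 80.9]
tcp_rot: [-3.141, 0.003, -0.363]
contact_force: [0.6, -0.1, 0.0]
grip_width: 91.2
finger_force: 0.0
```

{"op": "arm_command", "data": {"gripper": [91,91,91,91,91], "dp": [[0,0,0.8],[0,0,0.8],[0,0,0.8],[0,0,0.55],[0,0,0.12]], "twist": [0,0,0,0,0]}}

```text
time: 3.85
tool_pos: [531.4, -332.4, 4.8]
tcp_rot: [-3.141, 0.002, -0.361]
contact_force: [0.5, 0.3, -0.1]
grip_width: 91.4
finger_force: 0.0
```

{"op": "arm_command", "data": {"gripper": [20,20,20,20,20], "dp": [[0,0,0],[0,0,0],[0,0,0],[0,0,0],[0,0,0]], "twist": [0,0,0,0,0]}}

```text
time: 4.47
tool_pos: [532.1, -332.8, 6.1]
tcp_rot: [3.141, -0.0, -0.361]
contact_force: [0.3, 0.0, 0.4]
grip_width: 45.7
finger_force: 0.0
```

{"op": "arm_command", "data": {"gripper": [20,20,20,20,20], "dp": [[0,0,0],[0,0,0],[0,0,0],[0,0,0],[0,0,0]], "twist": [0,0,0,0,0]}}

```text
time: 5.1
tool_pos: [532.0, -332.8, 6.0]
tcp_rot: [3.142, -0.0, -0.361]
contact_force: [0.6, -0.2, 0.6]
grip_width: 20.2
finger_force: 0.0
```

Run:
```python
from h import *
o=get_obs(); print(o["tool_pos"],o["tcp_rot"],o["grip_width"],o["finger_force"],o["contact_force"])
w=capture("wrist"); t=capture("scene")
a=np.vstack([w[100:400,:],cv2.resize(t[130:270,120:420],(640,299),interpolation=cv2.INTER_CUBIC)])
cv2.imwrite("pics/g1.png",a[:,:,::-1])
```

```text
[ 532.03397803 -332.84651508    5.98109662] [ 3.14152299e+00 -6.50759337e-05 -3.60740533e-01] 20.24802584281323 0.0 [ 0.55461646 -0.16611096  0.64346844]
```

View pics/g1.png

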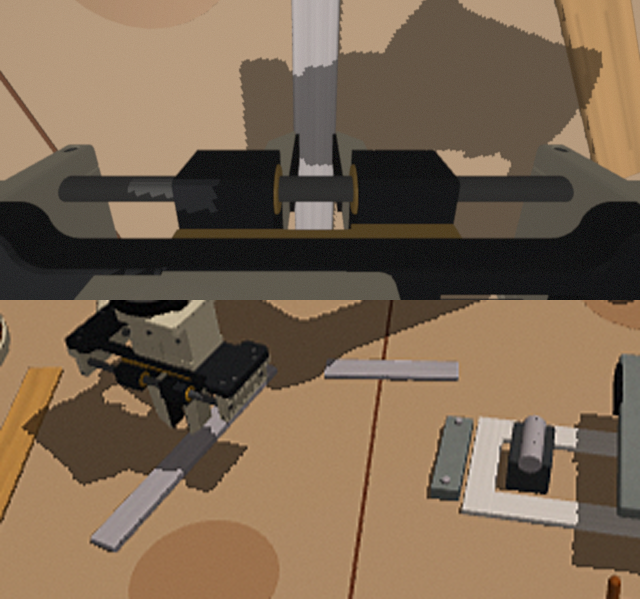

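The picture shows the fingers centred on the bar, but they've closed above it (opening 20, no force). I'll open, go lower while watching the force, and close again.

{"op": "arm_command", "data": {"gripper": [60,60,60,60,60], "dp": [[0,0,0],[0,0,0],[0,0,0],[0,0,0],[0,0,0]], "twist": [0,0,0,0,0]}}

```text
time: 5.82
tool_pos: [532.0, -332.8, 6.0]
tcp_rot: [3.142, -0.0, -0.361]
contact_force: [0.0, -0.1, 0.2]
grip_width: 59.8
finger_force: 0.0
```

{"op": "arm_command", "data": {"gripper": [60,60,60,60,60], "dp": [[0,0,0.08],[0,0,0.08],[0,0,0],[0,0,0],[0,0,0]], "twist": [0,0,0,0,0]}}

```text
time: 6.45
tool_pos: [532.1, -332.9, 2.0]
tcp_rot: [3.141, -0.0, -0.361]
contact_force: [-0.3, 0.0, 0.3]
grip_width: 60.2
finger_force: 0.0
```

{"op": "arm_command", "data": {"gripper": [20,20,20,20,20], "dp": [[0,0,0],[0,0,0],[0,0,0],[0,0,0],[0,0,0]], "twist": [0,0,0,0,0]}}

```text
time: 7.08
tool_pos: [532.0, -332.8, 2.0]
tcp_rot: [3.142, -0.0, -0.361]
contact_force: [-0.3, -0.3, -0.8]
grip_width: 20.9
finger_force: 0.0
```

{"op": "arm_command", "data": {"gripper": [60,60,60,60,60], "dp": [[0,0,0],[0,0,0],[0,0,0],[0,0,0.08],[0,0,0]], "twist": [0,0,0,0,0]}}

```text
time: 7.7
tool_pos: [531.9, -332.7, -0.3]
tcp_rot: [-3.141, 0.0, -0.361]
contact_force: [-0.6, -0.1, 0.1]
grip_width: 59.3
finger_force: 0.0
```

Run:
```python
from h import *
o=get_obs(); print(o["tool_pos"],o["contact_force"],o["grip_width"])
w=capture("wrist")
cv2.imwrite("pics/g2.png",cv2.resize(w[180:340,220:420],None,fx=3.7,fy=3.7,interpolation=cv2.INTER_CUBIC)[:,:,::-1])
c=cam("wrist",o); print(pix(c,o["tool_pos"]),pix(c,o["tool_pos"]+[0,0,10]))
```

```text
[ 5.31863536e+02 -3.32685644e+02 -2.94527263e-01] [-0.56085147 -0.12991795  0.11034786] 59.30932435317007
[315.88855707 226.62011334] [315.90821745 232.49170767]
```

View pics/g2.png

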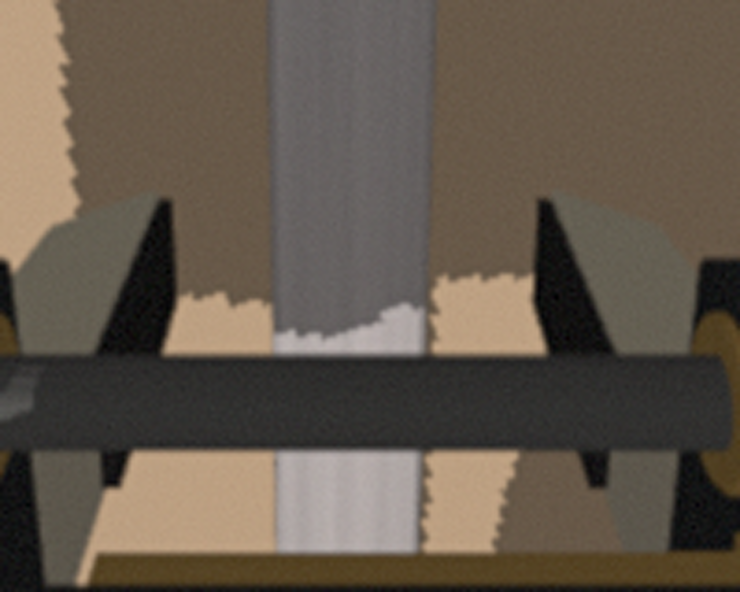

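The picture shows the bar centred, with finger tips clearly above it: pad-tip corners at (264.6,234), (267.3,259.7) and (366,234), (364.6,259.7). I'll work out how high the tips really are.

Run:
```python
from h import *
c=get_calibration("wrist"); m=np.linalg.inv(c["mount"]); K=c["mtx"]
def pr(p): q=K@(m@np.r_[p,1])[:3]; return (q[:2]/q[2]).round(1)
for h in (0,10,20,30,40): print(h,pr([9.5,29.65,-h]),pr([-9.5,29.65,-h]))
o=get_obs(); cw=cam("wrist",o)
# bar width vs depth: edges at v=180+320/3.7 , v=180
for v,a,b in ((266.5,272,425),(182,268,437)):
  for z in (10,0,-10,-20): print(v,z,np.linalg.norm(ray(cw,(220+a/3.7,v),z)-ray(cw,(220+b/3.7,v),z)).round(1))
```

```text
0 [357.9 214.2] [356.7 238.7]
10 [360.  219.5] [358.7 245. ]
20 [362.3 225.4] [360.9 252. ]
30 [364.9 232. ] [363.3 259.8]
40 [367.8 239.3] [366.  268.4]
266.5 10 29.4
266.5 0 31.0
266.5 -10 32.6
266.5 -20 34.3
182 10 29.4
182 0 31.1
182 -10 32.7
182 -20 34.4
```

The pads really end about 31 mm above the reported TCP, because both u and v fit h≈31 and the table height fits too. I'll descend by that much, guarded by force.

{"op": "arm_command", "data": {"gripper": [60,60,60,60,60], "dp": [[0,0,0.3],[0,0,0.3],[0,0,0.25],[0,0,0],[0,0,0]], "twist": [0,0,0,0,0]}}

```text
time: 8.38
tool_pos: [532.1, -332.9, -21.2]
tcp_rot: [3.141, -0.0, -0.361]
contact_force: [0.1, 0.9, -1.0]
grip_width: 60.0
finger_force: 0.0
```

{"op": "arm_command", "data": {"gripper": [60,60,60,60,60], "dp": [[0,0,0.1],[0,0,0],[0,0,0.06],[0,0,0],[0,0,0]], "twist": [0,0,0,0,0]}}

```text
time: 9.0
tool_pos: [532.0, -332.8, -25.3]
tcp_rot: [3.142, -0.0, -0.361]
contact_force: [-0.7, 0.5, 0.3]
grip_width: 60.1
finger_force: 0.0
```

{"op": "arm_command", "data": {"gripper": [60,60,60,20,20], "dp": [[0,0,0.06],[0,0,0],[0,0,0],[0,0,0],[0,0,0]], "twist": [0,0,0,0,0]}}

```text
time: 9.62
tool_pos: [532.0, -332.9, -26.7]
tcp_rot: [3.141, -0.0, -0.361]
contact_force: [0.7, -0.2, 0.4]
grip_width: 44.7
finger_force: 0.0
```

{"op": "arm_command", "data": {"gripper": [20,20,20,20,20], "dp": [[0,0,0],[0,0,0],[0,0,0],[0,0,0],[0,0,0]], "twist": [0,0,0,0,0]}}

```text
time: 10.25
tool_pos: [532.0, -332.7, -26.8]
tcp_rot: [-3.141, 0.0, -0.361]
contact_force: [0.3, 1.3, 0.4]
grip_width: 29.4
finger_force: 30.0
```

Gripped (29.4 mm, 30 N). Next I lift and turn the bar.

{"op": "arm_command", "data": {"gripper": [20,20,20,20,20], "dp": [[0,0,-0.4],[0,0,-0.9],[0,0,-0.9],[0,0,-0.9],[0,0,-0.9]], "twist": [0,0,0,0,-0.4]}}

```text
time: 10.88
tool_pos: [531.4, -332.6, 73.7]
tcp_rot: [-3.141, 0.001, -0.325]
contact_force: [0.1, -1.2, -5.3]
grip_width: 29.1
finger_force: 30.0
```

{"op": "arm_command", "data": {"gripper": [20,20,20,20,20], "dp": [[0,0,0],[0,0,0],[0,0,0],[0,0,0],[0,0,0]], "twist": [-1,-1,-1,-1,-1]}}

```text
time: 11.5
tool_pos: [531.4, -332.6, 72.9]
tcp_rot: [-3.141, 0.001, 0.113]
contact_force: [-0.2, -0.3, -6.1]
grip_width: 29.5
finger_force: 30.0
```

{"op": "arm_command", "data": {"gripper": [20,20,20,20,20], "dp": [[0,0,0],[0,0,0],[0,0,0],[0,0,0],[0,0,0]], "twist": [-1,-1,-1,-1,-1]}}

```text
time: 12.12
tool_pos: [531.4, -332.6, 72.9]
tcp_rot: [-3.14, 0.001, 0.55]
contact_force: [-0.6, 1.0, -6.5]
grip_width: 29.8
finger_force: 30.0
```

{"op": "arm_command", "data": {"gripper": [20,20,20,20,20], "dp": [[0,0,0],[0,0,0],[0,0,0],[0,0,0],[0,0,0]], "twist": [-1,-1,-1,-1,-1]}}

```text
time: 12.75
tool_pos: [531.4, -332.6, 72.9]
tcp_rot: [-3.14, 0.0, 0.986]
contact_force: [0.4, 0.7, -5.4]
grip_width: 29.2
finger_force: 30.0
```

{"op": "arm_command", "data": {"gripper": [20,20,20,20,20], "dp": [[0,0,0],[0,0,0],[0,0,0],[0,0,0],[0,0,0]], "twist": [-1,-1,-1,-1,-1]}}

```text
time: 13.38
tool_pos: [531.4, -332.6, 72.8]
tcp_rot: [-3.14, -0.0, 1.422]
contact_force: [0.3, -0.2, -6.3]
grip_width: 29.4
finger_force: 30.0
```

{"op": "arm_command", "data": {"gripper": [20,20,20,20,20], "dp": [[0.5,0,0],[0.9,0,0],[0.9,0,0],[0.9,0,0],[0.9,0,0]], "twist": [-0.4,0,0,0,0]}}

```text
time: 14.0
tool_pos: [544.6, -229.0, 73.4]
tcp_rot: [3.141, 0.0, 1.455]
contact_force: [-0.4, -0.9, -6.4]
grip_width: 29.6
finger_force: 30.0
```

{"op": "arm_command", "data": {"gripper": [20,20,20,20,20], "dp": [[0.9,-0.2,0],[0.9,-0.2,0],[0.9,-0.2,0],[0.9,-0.2,0],[0.9,-0.2,0]], "twist": [0,0,0,0,0]}}

```text
time: 14.62
tool_pos: [532.3, -115.0, 73.3]
tcp_rot: [3.141, 0.0, 1.454]
contact_force: [0.4, -0.1, -5.7]
grip_width: 29.4
finger_force: 30.0
```

{"op": "arm_command", "data": {"gripper": [20,20,20,20,20], "dp": [[0.6,-0.12,0],[0.64,0,0],[0,0,0.6],[0,0,0.2],[0,0,0]], "twist": [0,0,0,0,0]}}

```text
time: 15.25
tool_pos: [532.7, -85.7, 52.3]
tcp_rot: [-3.14, -0.0, 1.454]
contact_force: [0.4, -0.1, -6.3]
grip_width: 29.3
finger_force: 30.0
```

Run:
```python
from h import *
o=get_obs(); print(o["tool_pos"],o["tcp_rot"],o["contact_force"])
w=capture("wrist"); t=capture("top")
a=np.vstack([w[:300],cv2.resize(t[150:290,120:420],(640,299),interpolation=cv2.INTER_CUBIC)])
cv2.imwrite("pics/p1.png",a[:,:,::-1])
c=cam("wrist",o); u=np.array([.115,.9934,0])
F=np.array([546,26,55.]); 
print("F",pix(c,F),"lip ends",[pix(c,[561.6+s*.9934*110,108.1-s*.115*110,92]) for s in(-1,1)],"tip",pix(c,o["tool_pos"]+150*u+[0,0,37]))
```

```text
[532.69786928 -85.74974547  52.29289906] [-3.13985272e+00 -5.15971561e-05  1.45366351e+00] [ 0.42700033 -0.0891021  -6.26267287]
F [316.42152402  53.70112201] lip ends [array([  41.91562797, -205.81017964]), array([ 624.94230553, -209.95855605])] tip [315.45137759 -55.55831934]
```

View pics/p1.png

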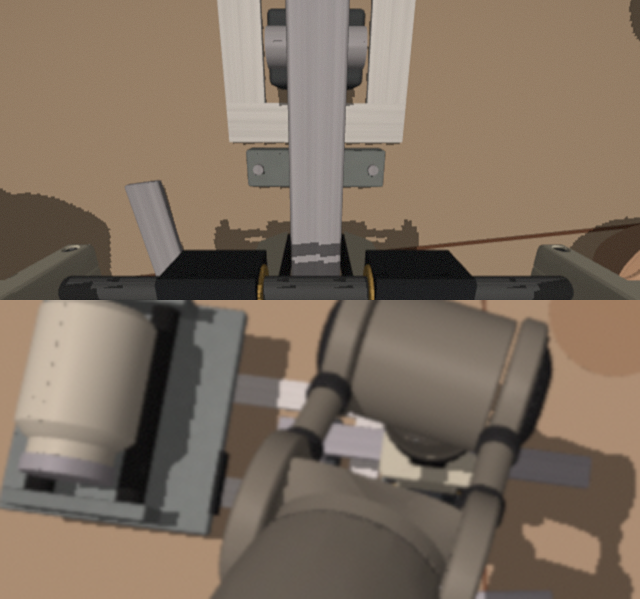

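The wrist view shows the bar centred over the ridge, at (316,48) against a predicted (316,54). The top view puts the tip at crop (278,437), which I'll check before sliding in.

Run:
```python
from h import *
c=cam("top"); P=ray(c,(120+278/2.133,150+137/2.133),89); E=ray(c,(120+590/2.133,150+171/2.133),89)
for q in(P,E): print(q,(q[0]-546)*.115+(q[1]-26)*.9934)
```

```text
[545.6309941   59.44169539  89.        ] 33.17854452024487
[ 515.20338103 -237.29003936   89.        ] -265.0939362783589
```

{"op": "arm_command", "data": {"gripper": [20,20,20,20,20], "dp": [[0,0,0.4],[0,0,0.3],[0,0,0.07],[0,0,0],[0,0,0]], "twist": [0,0,0,0,0]}}

```text
time: 15.98
tool_pos: [533.4, -85.3, 34.2]
tcp_rot: [3.141, 0.0, 1.455]
contact_force: [-0.2, 1.1, -5.4]
grip_width: 29.4
finger_force: 30.0
```

{"op": "arm_command", "data": {"gripper": [20,20,20,20,20], "dp": [[0.6,0,0.04],[0.8,0,0],[0.8,0,0],[0.6,0,0],[0.2,0,0]], "twist": [0,0,0,0,0]}}

```text
time: 16.6
tool_pos: [542.0, -9.3, 33.0]
tcp_rot: [3.142, 0.0, 1.456]
contact_force: [-0.2, -0.4, -6.3]
grip_width: 29.3
finger_force: 30.0
```

{"op": "arm_command", "data": {"gripper": [20,20,20,20,20], "dp": [[-0.08,0,0.08],[0,0,0.06],[0,0,0.03],[0,0,0],[0,0,0]], "twist": [0,0,0,0,0]}}

```text
time: 17.23
tool_pos: [541.7, -13.0, 28.7]
tcp_rot: [3.141, 0.0, 1.454]
contact_force: [0.0, 0.7, -5.5]
grip_width: 29.4
finger_force: 30.0
```

{"op": "arm_command", "data": {"gripper": [20,20,20,20,20], "dp": [[0,0,0.04],[0,0,0],[0,0,0],[0,0,0],[0,0,0]], "twist": [0,0,0,0,0]}}

```text
time: 17.85
tool_pos: [541.8, -12.8, 27.8]
tcp_rot: [3.141, 0.0, 1.454]
contact_force: [0.4, -0.7, -4.6]
grip_width: 29.5
finger_force: 30.0
```

{"op": "arm_command", "data": {"gripper": [60,60,60,60,60], "dp": [[0,0,0],[0,0,0],[0,0,0],[0,0,0],[0,0,0]], "twist": [0,0,0,0,0]}}

```text
time: 18.48
tool_pos: [541.7, -12.8, 27.8]
tcp_rot: [3.141, 0.0, 1.454]
contact_force: [-0.6, -0.3, 0.5]
grip_width: 60.0
finger_force: 0.0
```

{"op": "arm_command", "data": {"gripper": [60,60,60,60,60], "dp": [[0,0,-0.6],[0,0,-0.8],[0,0,-0.8],[0,0,0],[0,0,0]], "twist": [0,0,0,0,0]}}

```text
time: 19.1
tool_pos: [541.4, -12.7, 82.5]
tcp_rot: [-3.141, 0.0, 1.454]
contact_force: [0.3, 0.6, -0.2]
grip_width: 60.1
finger_force: 0.0
```

{"op": "arm_command", "data": {"gripper": [0,0,0,0,0], "dp": [[-0.9,0,0],[-0.9,0,0],[-0.9,0,0],[-0.9,0,0],[-0.9,0,0]], "twist": [0,0,0,0,0]}}

```text
time: 19.73
tool_pos: [527.9, -125.0, 81.7]
tcp_rot: [-3.14, -0.0, 1.454]
contact_force: [0.0, -0.1, -0.1]
grip_width: 14.7
finger_force: 0.0
```

{"op": "arm_command", "data": {"gripper": [0,0,0,0,0], "dp": [[-0.7,0,0],[-0.28,0,0],[0,0,0],[0,0,0],[0,0,0]], "twist": [0,0,0,0,0]}}

```text
time: 20.35
tool_pos: [525.8, -148.2, 82.7]
tcp_rot: [-3.142, -0.0, 1.455]
contact_force: [-0.8, -0.6, -0.1]
grip_width: 0.4
finger_force: 0.0
```

Run:
```python
from h import *
o=get_obs(); print(o["tool_pos"],o["grip_width"])
w=capture("wrist"); t=capture("scene")
a=np.vstack([w[100:400],cv2.resize(t[130:270,260:560],(640,299),interpolation=cv2.INTER_CUBIC)])
cv2.imwrite("pics/p2.png",a[:,:,::-1])
```

```text
[ 525.8367216  -148.24198713   82.7455419 ] 0.3917779112938314
```

View pics/p2.png

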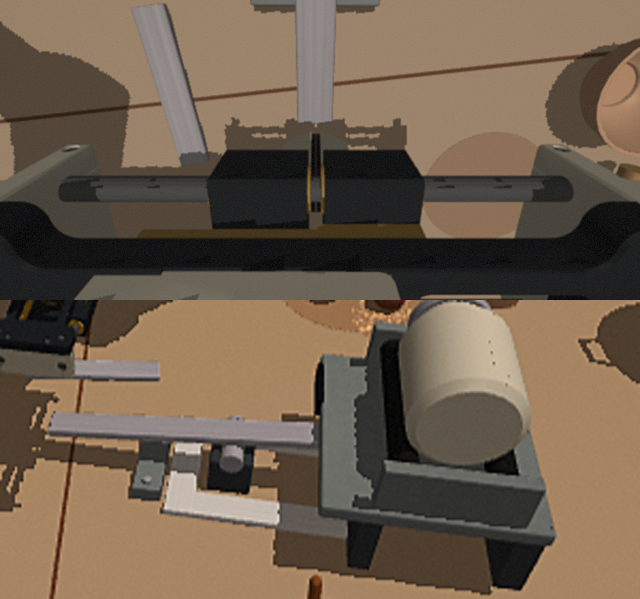

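The bar rests on the fulcrum with its tip under the lip. Its outer end is at wrist (315,222) and at scene (260+50/2.13, 130+125/2.13). I'll locate that end next.

Run:
```python
from h import *
c=cam("wrist"); s=cam("scene"); al=lambda q:(q[0]-546)*.115+(q[1]-26)*.9934
for z in(40,45,50,55):
  a=ray(c,(315,222),z); b=ray(s,(260+51/2.133,130+122/2.133),z); print(z,a[:2],al(a),b[:2],al(b))
o=get_obs()["tool_pos"]; print("tcp",al(o), "now image", )
```

```text
40 [ 523.44914357 -161.20394455] -188.5617470095622 [ 524.79937662 -158.6950082 ] -185.914092838014
45 [ 523.70480208 -159.15850159] -186.50040323827767 [ 530.08282998 -157.80123373] -184.41862013952863
50 [ 523.96046059 -157.11305862] -184.43905946699317 [ 535.36628333 -156.90745926] -182.9231474410433
55 [ 524.2161191  -155.06761566] -182.37771569570862 [ 540.64973669 -156.01368478] -181.42767474255797
tcp -175.5782271277649 now image
```

{"op": "arm_command", "data": {"gripper": [0,0,0,0,0], "dp": [[0.2,0,0.6],[0,0,0.8],[0,0,0.6],[0,0,0.3],[0,0,0]], "twist": [0,0,0,0,0]}}

```text
time: 21.08
tool_pos: [526.1, -143.8, 24.6]
tcp_rot: [-3.141, -0.0, 1.454]
contact_force: [0.1, 0.1, 0.3]
grip_width: 0.4
finger_force: 0.0
```

{"op": "arm_command", "data": {"gripper": [0,0,0,0,0], "dp": [[0,0,0.08],[0,0,0.08],[0,0,0.08],[0,0,0.08],[0,0,0]], "twist": [0,0,0,0,0]}}

```text
time: 21.7
tool_pos: [526.3, -143.9, 17.1]
tcp_rot: [-3.141, 0.0, 1.454]
contact_force: [-0.5, -0.9, 1.5]
grip_width: 0.4
finger_force: 0.0
```

{"op": "arm_command", "data": {"gripper": [0,0,0,0,0], "dp": [[0,0,0.08],[0,0,0.08],[0,0,0.08],[0,0,0.08],[0,0,0]], "twist": [0,0,0,0,0]}}

```text
time: 22.32
tool_pos: [527.6, -143.9, 10.7]
tcp_rot: [3.139, 0.0, 1.454]
contact_force: [-1.2, 2.6, 10.7]
grip_width: 0.2
finger_force: 5.1
```

{"op": "arm_command", "data": {"gripper": [0,0,0,0,0], "dp": [[0,0,0.1],[0,0,0.1],[0,0,0.1],[0,0,0.1],[0,0,0]], "twist": [0,0,0,0,0]}}

```text
time: 22.95
tool_pos: [527.5, -143.3, 0.4]
tcp_rot: [3.139, -0.0, 1.454]
contact_force: [0.7, 4.9, 8.8]
grip_width: 0.6
finger_force: 4.3
```

{"op": "arm_command", "data": {"gripper": [0,0,0,0,0], "dp": [[0,0,0.1],[0,0,0.1],[0,0,0.1],[0,0,0],[0,0,0]], "twist": [0,0,0,0,0]}}

```text
time: 23.58
tool_pos: [527.5, -143.5, -7.0]
tcp_rot: [3.139, -0.0, 1.454]
contact_force: [0.7, 3.7, 10.1]
grip_width: 0.3
finger_force: 4.2
```

Run:
```python
from h import *
o=get_obs(); print(o["tool_pos"],o["contact_force"])
w=capture("top"); t=capture("scene")
a=np.vstack([cv2.resize(w[150:290,110:410],(640,299),interpolation=cv2.INTER_CUBIC),cv2.resize(t[130:270,260:560],(640,299),interpolation=cv2.INTER_CUBIC)])
cv2.imwrite("pics/p3.png",a[:,:,::-1])
```

```text
[ 527.49944166 -143.48409114   -7.03036139] [ 0.74799844  3.70025038 10.10877196]
```

View pics/p3.png

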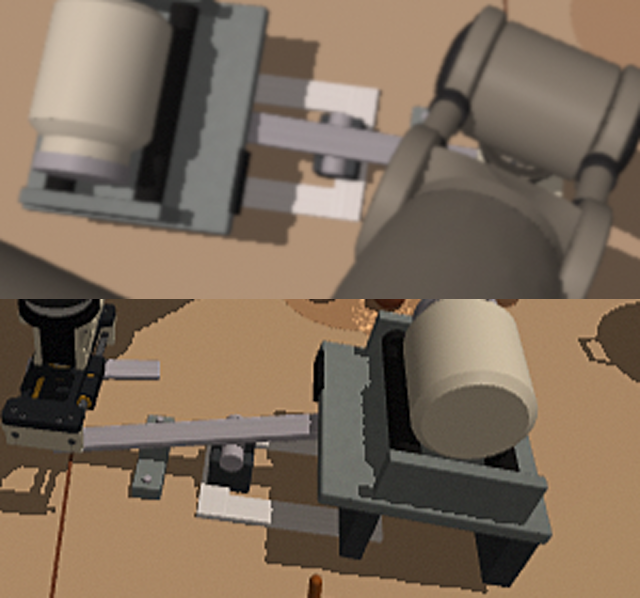

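The plate has moved in: its back corners are at top crop (380,88) and (360,218). I'll work out the travel.

Run:
```python
from h import *
c=cam("top"); s=cam("scene"); al=lambda q:(q[0]-546)*.115+(q[1]-26)*.9934
f=lambda u,v: ray(c,(u/2.133+110,v/2.133+150),7)
print([al(q) for q in(f(380,88),f(360,218))], [al(ray(c,(u/3.6+109.6,v/3.6+129.6),7)) for u,v in((692,230),(662,450))])
g=lambda u,v: ray(s,(u/2.133+260,(v-299)/2.133+130),7); print(al(g(197,517)),al(g(162,512)))
# fresh measurement by differencing: row profile through fork back edge at current moment
w=capture("top"); cv2.imwrite("pics/t_now.png",w[:,:,::-1]); i0=cv2.imread("pics/top0.png")
for n,i in(("old",i0),("new",w)):
  print(n,i[194:198,270:315].mean(2).mean(0).round().astype(int).tolist()); print(i[243:247,262:305].mean(2).mean(0).round().astype(int).tolist())
```

```text
[np.float64(-27.809591726258528), np.float64(-26.357833660172496)] [np.float64(-59.0643835168151), np.float64(-59.02329577498328)]
-20.563083425181862 -55.851397997073406
old [179, 178, 179, 179, 179, 179, 179, 179, 179, 179, 178, 179, 179, 179, 179, 179, 179, 179, 179, 180, 180, 178, 178, 179, 179, 177, 177, 177, 177, 176, 174, 157, 122, 118, 125, 126, 127, 126, 127, 127, 127, 127, 127, 127, 127]
[182, 182, 181, 182, 182, 181, 182, 182, 182, 182, 181, 181, 182, 182, 182, 181, 182, 182, 182, 184, 183, 181, 183, 184, 182, 180, 180, 181, 181, 180, 180, 180, 163, 121, 103, 106, 107, 107, 108, 113, 123, 128, 122]
new [205, 206, 206, 207, 207, 206, 205, 205, 206, 205, 204, 205, 205, 205, 204, 198, 166, 124, 125, 140, 146, 146, 146, 146, 146, 146, 146, 146, 146, 146, 146, 146, 146, 146, 146, 146, 146, 146, 146, 146, 144, 137, 117, 85, 58]
[209, 209, 209, 211, 211, 209, 210, 212, 211, 208, 208, 209, 209, 207, 207, 209, 199, 153, 122, 134, 138, 126, 114, 117, 124, 127, 128, 128, 128, 128, 128, 128, 128, 128, 125, 114, 96, 82, 73, 72, 75, 77, 79]
```

Travel since the start is about 33 mm. With the initial gap of about 8 mm from the housing, that gives about 41 mm, so it's likely home. I'll press slightly further to confirm.

{"op": "arm_command", "data": {"gripper": [0,0,0,0,0], "dp": [[0,0,0.08],[0,0,0.06],[0,0,0],[0,0,0],[0,0,0]], "twist": [0,0,0,0,0]}}

```text
time: 24.35
tool_pos: [527.6, -143.6, -10.4]
tcp_rot: [3.139, -0.0, 1.454]
contact_force: [0.2, 4.3, 10.5]
grip_width: 0.5
finger_force: 4.5
```

Run:
```python
from h import *
w=capture("top")
print(w[194:198,282:290].mean(2).mean(0).round().astype(int).tolist(),w[243:247,275:283].mean(2).mean(0).round().astype(int).tolist())
```

```text
[205, 205, 205, 198, 167, 125, 126, 141] [208, 207, 209, 199, 154, 122, 135, 141]
```

The plate edge hasn't moved, so it's home. I'll let the mill down slowly and retreat.

{"op": "arm_command", "data": {"gripper": [0,0,0,0,0], "dp": [[0,0,-0.1],[0,0,-0.1],[0,0,-0.1],[0,0,-0.1],[0,0,-0.1]], "twist": [0,0,0,0,0]}}

```text
time: 25.02
tool_pos: [526.5, -144.2, 0.9]
tcp_rot: [3.141, 0.0, 1.454]
contact_force: [0.7, -4.9, 3.6]
grip_width: 0.3
finger_force: 2.2
```

{"op": "arm_command", "data": {"gripper": [0,0,0,0,0], "dp": [[0,0,-0.1],[0,0,-0.1],[0,0,-0.1],[0,0,-0.3],[0,0,-0.6]], "twist": [0,0,0,0,0]}}

```text
time: 25.65
tool_pos: [525.9, -143.6, 31.0]
tcp_rot: [-3.14, -0.0, 1.454]
contact_force: [0.1, -0.2, 1.0]
grip_width: 0.7
finger_force: 0.0
```

{"op": "arm_command", "data": {"gripper": [0,0,0,0,0], "dp": [[-0.6,0,-0.8],[-0.9,0,-0.8],[-0.9,0,-0.8],[-0.9,0,-0.6],[-0.9,0,0]], "twist": [0,0,0,0,0]}}

```text
time: 26.28
tool_pos: [514.9, -249.5, 107.8]
tcp_rot: [3.138, 0.002, 1.455]
contact_force: [0.2, -0.2, 0.5]
grip_width: 0.8
finger_force: 0.0
```

Run:
```python
from h import *
o=get_obs(); print(o["tool_pos"],o["contact_force"])
w=capture("top"); t=capture("scene")
a=np.vstack([cv2.resize(w[150:290,110:410],(640,299),interpolation=cv2.INTER_CUBIC),cv2.resize(t[130:270,260:560],(640,299),interpolation=cv2.INTER_CUBIC)])
cv2.imwrite("pics/p4.png",a[:,:,::-1])
print(w[194:198,282:290].mean(2).mean(0).round().astype(int).tolist(),w[243:247,275:283].mean(2).mean(0).round().astype(int).tolist())
```

```text
[ 514.92931425 -249.54819766  107.80798861] [ 0.22962273 -0.18723898  0.50337414]
[198, 198, 198, 192, 161, 120, 121, 136] [201, 200, 203, 193, 149, 114, 128, 140]
```

View pics/p4.png

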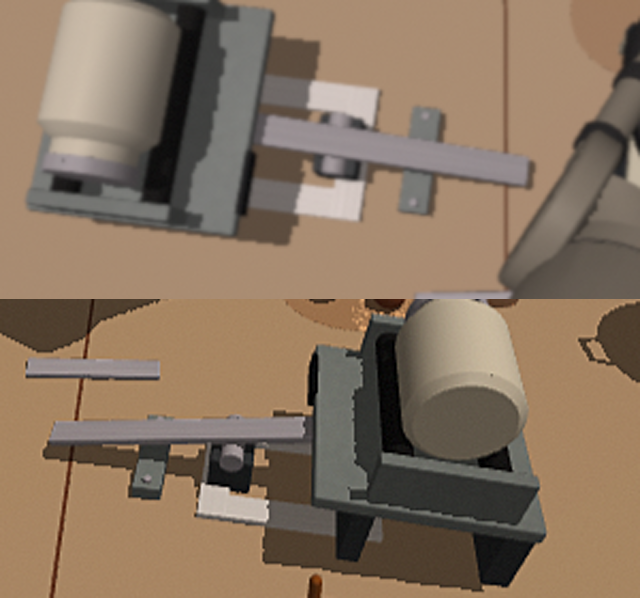

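The plate is unchanged at its home position, the mill rests on it, the bar lies freely on the fulcrum and the robot is clear. I'm handing in.

```bash
python3 -c "
from plant import *
print(close_job())"
```

```text
the job is handed in; nothing more can be done
None
```

The job was handed in at about 26 s: the bar lifted the mill's front, the packing plate slid in about 41 mm by the camera (42 mm is fully home), and the mill is down on it, though I did not measure the final lip height; the bar is released on the fulcrum, the arm is clear, and no verdict came back.

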